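# Post a worn guide strip through the sprung flap of the parts bin

## Robot

A 6-joint arm with a two-finger parallel gripper is mounted at the origin on the work surface. World frame = base frame: x ahead of the robot, y to its left, z up, the work surface at z = 0. Lengths are in m, angles in degrees, forces in N, time in s.
With the tool pointing down it reaches from about 0.325 to 0.9 m from the base axis. Payload 6.1 kg.
Tool frame: the origin (TCP) lies midway between the tips of the shut fingers; the grasp point (between the pads) lies 19 mm behind it; z points along the fingers, x is the direction in which the jaws open and shut, and the axes are right-handed (so a half turn about z gives the same grasp; the last joint's range is limited). The gripper opens to 85 mm and grips with 20 to 120 N. Pads are 22 mm wide; open, the fingers measure 114 mm over their backs; the gripper's body (76 mm by 85 mm) begins 54 mm behind the grasp point. The pads swing forward as they close: fully open they stand 13 mm farther back than shut.
Start: joints at [-72.599, 12.628, 87.462, -0, 79.91, -7.225], TCP at [0.26, -0.568, 0.231] pointing down, gripper open.
Joint ranges: [-170.65, 170.65], [-52.31, 119.04], [5.05, 147.46], [-71.25, 251.25], [11.57, 151.72], [-153.62, 153.62]. Speed limits (degrees/s): [147.25, 147.25, 172.46, 180, 180, 180].

## Interface

Orientations are given as a 3x3 rotation matrix whose columns are the frame's x, y, z axes.
In Python, from rig import manip gives the robot as it stands. The module is installed in compiled form; this text tells all that it offers.
- The arm moves only by the shell command python3 -m crank 'ROWS' [OPENING] [FORCE]. ROWS is JSON, one flat list of numbers, 6 for each row, row after row: the shift along the world's x, y, z in cm, then the turn, a rotation vector about the world's x, y, z in degrees. A call has 1 to 20 rows; each row shifts and turns the pose as measured when the row begins; what a row does not reach is not made up. A row lasts 1/8 s, in which the tool goes at most 62.5 mm and 10.7 degrees, less where a joint would pass 70% of its speed; a pose out of reach is approached as far as the arm can. A call is refused whole if a number of a shift passes 6.25 or a number of a turn 10.7, either way. A call with a gripper value outside its range is refused whole. OPENING is the opening, from 0 (shut) to 1 (fully open), set as the call begins (- or left out, the last holds). The fingers move at their own pace and stop on an object; FORCE is the grip in N (left out, the last holds). Time passes only in rows, so rows that do not move let the fingers close. It gives the time, the measured TCP pose, the force and the opening at its end, in the units of the state.
- manip.get_state(): the state, without advancing time (a new reading comes with each control period).
- manip.get_image(name): name is "scene" or "top"; returns the picture (480x640x3 uint8, red, green, blue); there is no depth.
- manip.camera_model(name): a dict with "mtx" (3x3 intrinsics, pixels), "k1" (the pictures are not rectified: a ray, as slopes to the right and down, at radius r is drawn at 1 + k1 r^2 times it, then the intrinsics apply), "rvec" (rotation vector, rad) and "tvec" (3), from world to camera coordinates, as OpenCV has them. Camera axes: x right, y down, z forward; pixel columns grow to the right and rows downward; lengths in m; the calibration is good to about 2 mm. A picture is of the moment at which its call begins. camera_model takes no time and is no camera call.
- manip.finish_job(): hands the job in, once; it reports no verdict.
The state is a dict: "t": time; "q": joint angles; "joint_velocities": joint speeds; "joint_efforts": joint torques, N m; "eef_pos": TCP position; "tcp_rot": TCP orientation; "wrist_force": force on the tool from outside, world axes, zero at the start; "ft_torque": the same for the moment, N m; "finger_gap": finger opening in m.
Only numpy, scipy, OpenCV 4.12 (cv2) and the standard library are available. Lean on these libraries where they do the work, as an engineer would, in place of code of your own. Each camera call takes 0.05 s, during which the arm holds its last target.

## Task

Take the plain flat steel strip out of the black rack and put it into the green collection bin through the sprung flap in the bin's top: push the flap down with the strip's lower end, keep the flap held open as you go in, and let go only when the strip is well inside, so that it drops to the bottom and the flap springs shut behind it. Leave the other steel part, the one with the round roller on top, in its slot in the rack.

Things in the scene. Friction and masses are not known exactly. Their poses are not given: they have to be found in the camera images.
- strip: Part to post: plain flat steel bar standing on end, 12 mm thick (x), 40 mm wide (y), 90 mm tall (z, up), about 0.33 kg; origin: centre of its underside. Stands in one of two slots of a fixed black rack (150 x 80 mm, 33 mm high; slots 70 mm apart along the strip's x; 25 mm deep, 2 mm play all round). Its top 65 mm stick out; lift it straight up.
- follower: Bystander to leave in the rack's other slot: steel plate 12 x 40 mm, 55 mm tall, with an upright roller of 28 mm diameter and 35 mm height on top (90 mm in all). Axes as the strip's, origin: centre of its underside. Two more loose parts, a metal collar and a black star knob (under 60 mm high), stand beyond bin and rack, not needed.
- mouth (a point): Centre of the 80 mm (x) by 140 mm (y) opening in the flat top of the fixed green bin, 190 mm above the table, z up; closed flush by a bare steel flap, hinge (knuckles on top) along y at x = -38 mm on the robot's side, free edge at x = +37 mm. Bin: 130 x 190 mm, 184 deep. Enter with the strip's width along y, about 10 mm to the +x side of the centre: room for fingers on both sides (y) of it.
- flap (a joint): Flap angle, rad: 0 shut, grows as it swings down into the bin, stop at 1.4. Spring 0.25 N m (shut) to 0.4 N m closes it; push 4 to 8 N; the strip laid on its middle does not open it. A strip let go too high may jam: hold the strip near its top and follow in with the fingers (wider than its 12 mm), pads' middle about 40 mm below the bin's top; they then hold the flap off while the strip drops.
Not all that is in view belongs to the job. Of the things that look like the part that bears mouth, take the one that is nearest to the robot's base at the start.

How it is judged (in metres and radians):
On the way:
1. the strip, still held in the gripper, holds the flap open with its lower end at least 50 mm down inside the opening (z of strip in the frame of mouth below -0.05 m and x of strip in the frame of mouth between -0.04 and 0.05 m and y of strip in the frame of mouth between -0.07 and 0.07 m and value of joint flap above 0.4 rad and contact force between the fingers and strip above 1 N), for 0.1 s.
At the end, for the whole second after the job is handed in: The strip lies at rest inside the bin (its underside's centre more than 90 mm below the top and within the walls), the flap is shut to within 0.1 rad, and the roller part still stands in its rack slot, moved less than 20 mm and tilted less than 0.3 rad (z of strip in the frame of mouth below -0.09 m and x of strip in the frame of mouth between -0.065 and 0.065 m and y of strip in the frame of mouth between -0.095 and 0.095 m and value of joint flap below 0.1 rad and linear speed of strip below 0.03 m/s and distance of follower from where it was at the start of the episode below 0.02 m and angle between follower's own z axis and vertical below 0.3 rad); the robot touches nothing.
It fails at once if the roller part is moved more than 30 mm (taken out of its slot) (distance of follower from where it was at the start of the episode above 0.03 m).
It also fails if it takes over 42 s, if anything falls off the work surface, if the arm or the gripper's body presses on something with over 40 N, if the wrist force passes 120 N, or if a joint passes its speed limit or range.

## Working session

There is one attempt and no reset: what is moved stays moved. The work goes in short steps, Python scripts to look and compute and a shell command to move; the robot and the scene stay as the last step left them, time stands still between calls to the robot, and variables do not carry over. Pictures are saved under pics/ and viewed, and the job is handed in when it is done.

```bash
mkdir -p pics
cat > h.py <<'E'
import numpy as np, cv2
from rig import manip
def save(name,fn):
    im=manip.get_image(name); cv2.imwrite('pics/'+fn,im[:,:,::-1]); return im
def ray(name,u,v):
    m=manip.camera_model(name); K=np.array(m['mtx']);k=m['k1']
    d=np.linalg.inv(K)@np.array([u,v,1.]); d=d[:2]; r=np.hypot(*d); s=r
    for _ in range(30): s=r/(1+k*s*s)
    p=d*(s/r if r>0 else 1)
    R=cv2.Rodrigues(np.array(m['rvec'],float))[0]; t=np.array(m['tvec'],float).ravel()
    return -R.T@t, R.T@np.array([p[0],p[1],1.])
def onz(name,u,v,z):
    c,d=ray(name,u,v); return c+d*(z-c[2])/d[2]
def proj(name,P):
    m=manip.camera_model(name); K=np.array(m['mtx']);k=m['k1']
    R=cv2.Rodrigues(np.array(m['rvec'],float))[0]; t=np.array(m['tvec'],float).ravel()
    c=R@np.array(P,float)+t; p=c[:2]/c[2]; p=p*(1+k*(p@p)); return (K@[p[0],p[1],1])[:2]
E
python3 - <<'E'
from h import *
save('scene','s0.png');save('top','t0.png')
for n in('scene','top'): print(ray(n,320,240))
s=manip.get_state();print(s)
E
```

```text
(array([ 0.83954672, -0.17512906,  1.18309142]), array([-0.19113697,  0.27548799, -0.94212136]))
(array([0.49060517, 0.09875044, 1.21307412]), array([ 0.0908805 ,  0.0069899 , -0.99604078]))
{'t': 0.1, 'q': array([-7.26013399e+01,  1.26727919e+01,  8.75213173e+01,  1.58862628e-03,
        7.99094418e+01, -7.22596437e+00]), 'joint_velocities': array([ 0.02624945, -0.07843651, -0.07196097, -0.07985557, -0.03296646,
        0.0998446 ]), 'joint_efforts': array([ 1.16099591e-04, -4.98244429e+01, -3.90546978e+01, -1.32562241e-04,
        5.68040879e-03, -3.18573562e-06]), 'eef_pos': array([ 0.26024686, -0.56762632,  0.2302668 ]), 'tcp_rot': array([[ 4.16666625e-01, -9.09059217e-01, -5.14368310e-04],
       [-9.09057601e-01, -4.16666865e-01,  1.73277742e-03],
       [-1.78951752e-03, -2.54400099e-04, -9.99998366e-01]]), 'wrist_force': array([ 0.26842876, -0.06530613, -0.87144263]), 'ft_torque': array([ 0.03460756,  0.00924089, -0.02655541]), 'finger_gap': 0.08521158425654814}
```

View pics/s0.png

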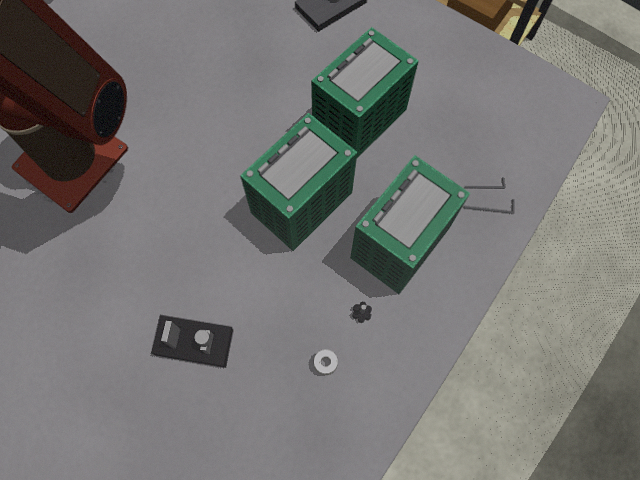

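View pics/t0.png

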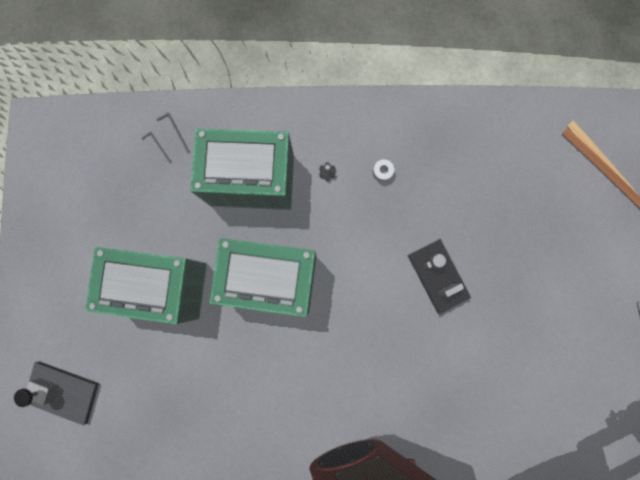

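Scene view: three green bins, at (298,170), (365,75) and (410,215). The rack at (192,342) holds the bar at (167,330) and the roller at (203,338). The top view shows the same bins at (262,277), (135,285) and (240,162), and the rack at (439,276). A second black block at (63,392) in the top view carries a black-tipped part. Next I'll take close crops and measure.

Run:
```python
from h import *
S=cv2.imread('pics/s0.png');T=cv2.imread('pics/t0.png')
a=cv2.resize(S[305:375,140:245],None,fx=5,fy=5,interpolation=cv2.INTER_CUBIC)[:300,:]
b=cv2.resize(T[230:320,400:480],None,fx=5,fy=5,interpolation=cv2.INTER_CUBIC)
cv2.imwrite('pics/c1.png',cv2.resize(S[308:372,145:240],None,fx=8,fy=8,interpolation=cv2.INTER_CUBIC))
cv2.imwrite('pics/c2.png',cv2.resize(T[236:316,402:478],None,fx=7,fy=7,interpolation=cv2.INTER_CUBIC))
cv2.imwrite('pics/c3.png',cv2.resize(T[230:325,205:325],None,fx=6,fy=6,interpolation=cv2.INTER_CUBIC))
cv2.imwrite('pics/c4.png',cv2.resize(S[105:255,230:365],None,fx=4,fy=4,interpolation=cv2.INTER_CUBIC))
for n,l in(('top',[(262,277),(135,285),(240,162)]),('scene',[(298,165),(365,70),(411,207)])):
    for u,v in l: p=onz(n,u,v,.19);print(n,(u,v),p.round(3),np.hypot(*p[:2]).round(3))
```

```text
top (262, 277) [0.513 0.219 0.19 ] 0.558
top (135, 285) [0.499 0.473 0.19 ] 0.687
top (240, 162) [0.742 0.264 0.19 ] 0.788
scene (298, 165) [0.516 0.216 0.19 ] 0.559
scene (365, 70) [0.5   0.473 0.19 ] 0.688
scene (411, 207) [0.739 0.266 0.19 ] 0.786
```

View pics/c1.png

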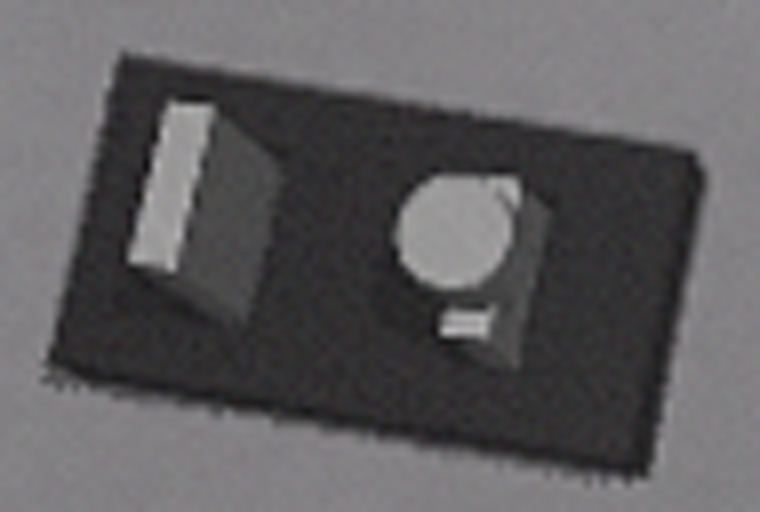

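View pics/c2.png

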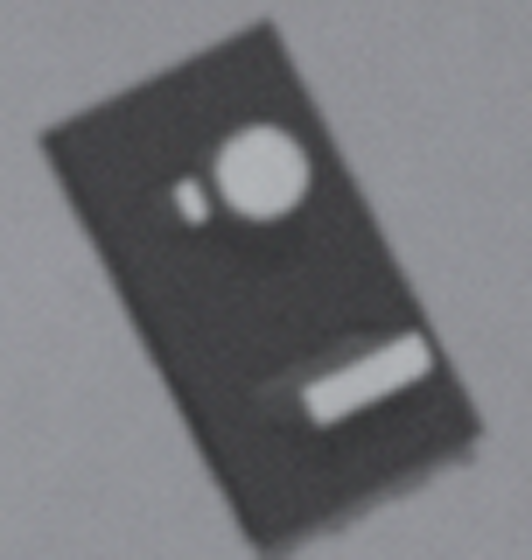

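View pics/c3.png

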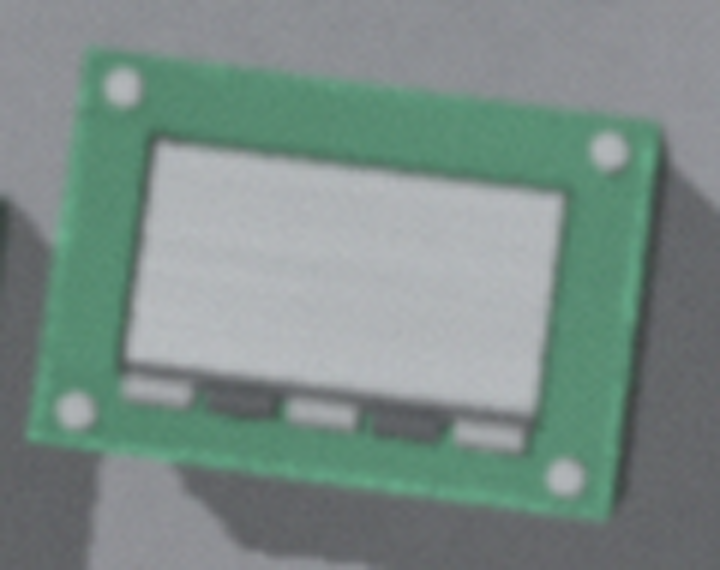

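View pics/c4.png

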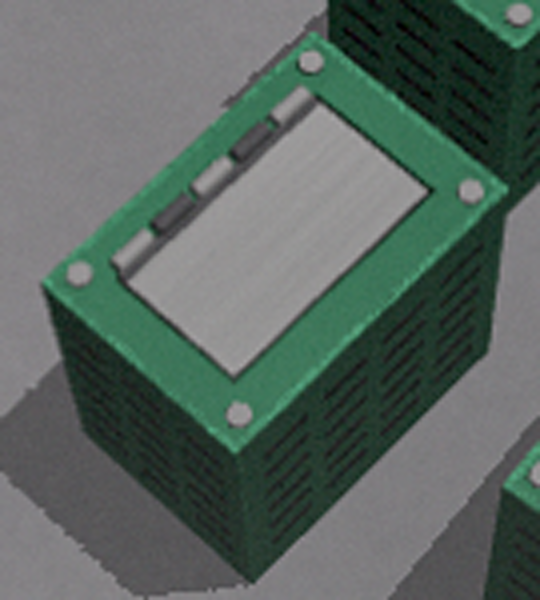

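Run:
```python
from h import *
def o(p,f,u0,v0): return ((p[0]+.5)/f-.5+u0,(p[1]+.5)/f-.5+v0)
# order: hinge+y, far+y, far -y, hinge -y  (bolts)
t=[onz('top',*o(p,6,205,230),.191) for p in[(76,410),(122,88),(608,152),(565,478)]]
s=[onz('scene',*o(p,4,230,105),.191) for p in[(311,62),(470,191),(239,414),(79,273)]]
for n,q in(('top',t),('scene',s)):
    q=np.array(q);c=q.mean(0);y=(q[0]+q[1]-q[2]-q[3])/2;x=(q[1]+q[2]-q[0]-q[3])/2
    print(n,c.round(4),'len',np.linalg.norm(x),np.linalg.norm(y),'yaw x',np.degrees(np.arctan2(x[1],x[0])),'from y',np.degrees(np.arctan2(-y[0],y[1])))
# flap corners in top
f=np.array([onz('top',*o(p,6,205,230),.19) for p in[(155,140),(565,192),(533,413),(124,365)]])
print('flap',f.round(4)[:,:2].tolist())
g=np.array([onz('scene',*o(p,4,230,105),.19) for p in[(430,190),(235,379)]]);print('freeedge scene',g.round(4)[:,:2].tolist())
# strip top face
for n,fn,(r0,r1,c0,c1) in(('top','t0',(282,300,440,468)),('scene','s0',(312,350,155,190))):
    im=cv2.cvtColor(cv2.imread(f'pics/{fn}.png'),cv2.COLOR_BGR2GRAY)
    m=np.zeros_like(im);m[r0:r1,c0:c1]=(im[r0:r1,c0:c1]>135)*255
    if n=='scene': m[:, :]=m
    nc,lab,st,ce=cv2.connectedComponentsWithStats(m)
    i=1+np.argmax(st[1:,4]);pts=np.argwhere(lab==i)[:,::-1]
    print(st[1:].tolist())
    P=np.array([onz(n,*p,.098)[:2] for p in pts]);c=P.mean(0);w,V=np.linalg.eigh(np.cov((P-c).T))
    y=V[:,1];a=np.degrees(np.arctan2(y[1],y[0]))
    print(n,'strip c',c.round(4),'long axis',a, 'sizes',np.sqrt(12*w))
# follower roller top
print('roller',onz('top',402+262/7-.5,236+171/7-.5,.098).round(4),onz('scene',145+455/8-.5,308+230/8-.5,.098).round(4))
```

```text
top [0.5141 0.2204 0.191 ] len 0.10573083159630528 0.16026913581219773 yaw x -8.00837495776016 from y -8.171406905834976
scene [0.5143 0.2201 0.191 ] len 0.10601496200071983 0.15960766734494508 yaw x -7.975488668382871 from y -8.17391708510821
flap [[0.5607, 0.2816], [0.5423, 0.1477], [0.4712, 0.1587], [0.4876, 0.2915]]
freeedge scene [[0.5616, 0.2817], [0.5434, 0.1472]]
[[464, 282, 4, 6, 14], [446, 284, 17, 12, 97]]
top strip c [ 0.4828 -0.1764] long axis 115.52181730322948 sizes [0.0111419  0.03922285]
[[163, 314, 1, 1, 1], [166, 314, 1, 1, 1], [158, 318, 1, 1, 1], [189, 318, 1, 1, 1], [157, 320, 1, 1, 1], [161, 321, 10, 21, 110], [157, 322, 1, 1, 1]]
scene strip c [ 0.4846 -0.1773] long axis 115.18969636798187 sizes [0.01055829 0.03956537]
roller [ 0.5465 -0.1459  0.098 ] [ 0.5469 -0.1457  0.098 ]
```

Candidates:
- **Bins (top view):** (262,277) is 0.56 m from the base, (135,285) is 0.69 m and (240,162) is 0.79 m. I take the first.
- **Steel parts:** the plain bar is at (454,291) top view / (167,330) scene. The one at (439,262) has the roller, so it stays. The block at (63,392) is a distractor.

The crops confirm this choice: a plain bar at the rack's lower end, and an intact flap with its hinge on the robot's side. Moving in.

```bash
python3 -m crank '[2.2,3.9,-0.5,0,0,0.1, 2.2,3.9,-0.5,0,0,0.1, 2.2,3.9,-0.5,0,0,0.1, 2.2,3.9,-0.5,0,0,0.1, 2.2,3.9,-0.5,0,0,0.1, 2.2,3.9,-0.5,0,0,0.1, 2.2,3.9,-0.5,0,0,0.1, 2.2,3.9,-0.5,0,0,0.1, 2.2,3.9,-0.5,0,0,0.1, 2.2,3.9,-0.5,0,0,0.1]' 1 60
cat >> h.py <<'E'
def rel(tx,ty,tz,yaw):
    s=manip.get_state();p=s['eef_pos'];R=s['tcp_rot']
    y=np.degrees(np.arctan2(R[1,0],R[0,0])); 
    Rt=np.array([[np.cos(np.radians(yaw)),np.sin(np.radians(yaw)),0],[np.sin(np.radians(yaw)),-np.cos(np.radians(yaw)),0],[0,0,-1]])
    rv=np.degrees(cv2.Rodrigues(Rt@R.T)[0].ravel())
    print('t',s['t'],'pos',p.round(4),'yaw',y.round(2),'todo cm',((np.array([tx,ty,tz])-p)*100).round(2),'rot',rv.round(2),'gap',s['finger_gap'],'F',s['wrist_force'].round(1),'q',s['q'].round(1))
E
python3 -c "
from h import *
rel(.4837,-.1768,.15,-64.4)"
```

```text
t: 1.35
eef_pos: [0.4817, -0.1656, 0.1745]
tcp_rot: [[0.427, -0.904, -0.004], [-0.904, -0.427, 0.006], [-0.007, 0.001, -1.0]]
wrist_force: [0.3, -0.4, 0.0]
finger_gap: 0.0851
t 1.35 pos [ 0.4817 -0.1656  0.1745] yaw -64.73 todo cm [ 0.2  -1.12 -2.45] rot [-0.33 -0.22  0.33] gap 0.08513465582800867 F [ 0.3 -0.4  0. ] q [-28.   -0.2 107.7   0.2  72.9  36.7]
```

```bash
python3 -m crank '[0.2,-1.1,-1.2,-0.3,-0.2,0.3, 0,0,-1.2,0,0,0, 0,0,0,0,0,0]' 1 60
python3 -c "
from h import *
rel(.4837,-.1768,.062,-64.4)
save('scene','s1.png');save('top','t1.png')
S=cv2.imread('pics/s1.png');T=cv2.imread('pics/t1.png')
a=cv2.resize(S[250:400,110:260],(400,400));b=cv2.resize(T[200:350,370:520],(400,400))
cv2.imwrite('pics/c5.png',np.hstack([a,b]))"
```

```text
t: 1.72
eef_pos: [0.4834, -0.1744, 0.1478]
tcp_rot: [[0.436, -0.9, -0.003], [-0.9, -0.436, 0.002], [-0.003, 0.002, -1.0]]
wrist_force: [1.3, 0.8, -0.6]
finger_gap: 0.0853
t 1.725 pos [ 0.4834 -0.1744  0.1478] yaw -64.18 todo cm [ 0.03 -0.24 -8.58] rot [-0.12 -0.16 -0.22] gap 0.0852693940904191 F [ 1.3  0.8 -0.6] q [-28.7   2.  108.5   0.   69.7  35.5]
```

View pics/c5.png

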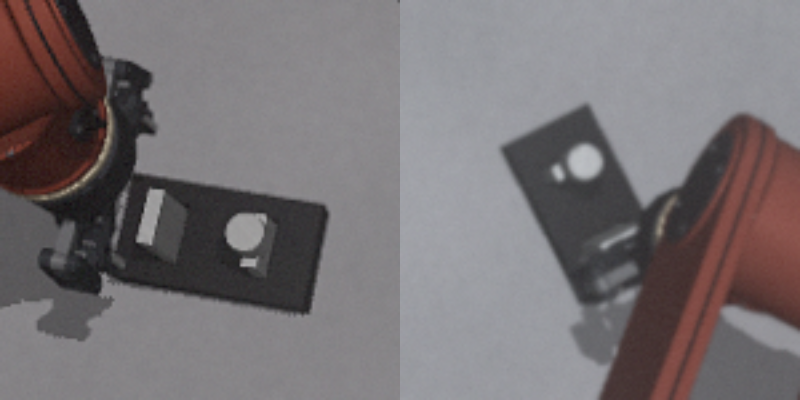

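The left half (scene) shows the gripper above and beside the bar, with jaws along its width. The roller at crop (245,235) is clear of it. Descending.

```bash
python3 -m crank '[0,-0.2,-1.5,0,0,-0.2, 0,0,-1.5,0,0,0, 0,0,-1.5,0,0,0, 0,0,0,0,0,0]' 1 60 
python3 -c "
from h import *
rel(.4837,-.1768,.062,-64.4)"
```

```text
t: 2.33
eef_pos: [0.4833, -0.1783, 0.101]
tcp_rot: [[0.429, -0.903, -0.001], [-0.903, -0.429, 0.001], [-0.001, 0.0, -1.0]]
wrist_force: [-0.8, 0.7, -0.4]
finger_gap: 0.0853
t 2.325 pos [ 0.4833 -0.1783  0.101 ] yaw -64.56 todo cm [ 0.04  0.15 -3.9 ] rot [-0.06 -0.05  0.16] gap 0.08534251062433945 F [-0.8  0.7 -0.4] q [-29.    5.5 110.3   0.   64.2  35.5]
```

```bash
python3 -m crank '[0,0.15,-1.3,0,0,0, 0,0,-1.3,0,0,0, 0,0,-1.1,0,0,0, 0,0,0,0,0,0]' 1 60 
python3 -c "
from h import *
rel(.4837,-.1768,.062,-64.4)"
```

```text
t: 2.82
eef_pos: [0.4834, -0.1765, 0.0614]
tcp_rot: [[0.43, -0.903, -0.001], [-0.903, -0.43, 0.001], [-0.001, 0.0, -1.0]]
wrist_force: [0.4, 0.1, -0.3]
finger_gap: 0.0856
t 2.825 pos [ 0.4834 -0.1765  0.0614] yaw -64.54 todo cm [ 0.03 -0.03  0.06] rot [-0.06 -0.05  0.14] gap 0.08561401348551421 F [ 0.4  0.1 -0.3] q [-28.9   8.8 111.6   0.   59.6  35.7]
```

Close.

```bash
python3 -m crank '[0,0,0,0,0,0, 0,0,0,0,0,0, 0,0,0,0,0,0, 0,0,0,0,0,0, 0,0,0,0,0,0, 0,0,0,0,0,0, 0,0,0,0,0,0, 0,0,0,0,0,0]' 0 60 
python3 -c "
from h import *
rel(.4837,-.1768,.062,-64.4)"
```

```text
t: 3.82
eef_pos: [0.4842, -0.177, 0.0624]
tcp_rot: [[0.43, -0.903, 0.001], [-0.903, -0.43, 0.0], [0.0, -0.001, -1.0]]
wrist_force: [0.1, -0.2, -1.7]
finger_gap: 0.039
t 3.825 pos [ 0.4842 -0.177   0.0624] yaw -64.54 todo cm [-0.05  0.02 -0.04] rot [-0.    0.05  0.14] gap 0.03904218776560251 F [ 0.1 -0.2 -1.7] q [-28.9   8.8 111.5   0.   59.7  35.7]
```

```bash
python3 -m crank '[0,0,0.8,0,0,0, 0,0,1.2,0,0,0, 0,0,1.5,0,0,0, 0,0,1.5,0,0,0, 0,0,2,0,0,0, 0,0,2,0,0,0, 0,0,2,0,0,0, 0,0,2,0,0,0, 0,0,2,0,0,0, 0,0,2,0,0,0, 0,0,2,0,0,0, 0,0,2,0,0,0, 0,0,1,0,0,0, 0,0,0,0,0,0]' 0 60 
python3 -c "
from h import *
rel(.4837,-.1768,.28,-64.4)
save('scene','s2.png');save('top','t2.png')
S=cv2.imread('pics/s2.png');T=cv2.imread('pics/t2.png')
a=cv2.resize(S[200:400,80:280],(400,400));b=cv2.resize(T[180:380,350:550],(400,400))
cv2.imwrite('pics/c6.png',np.hstack([a,b]))"
```

```text
t: 5.58
eef_pos: [0.4836, -0.1765, 0.3022]
tcp_rot: [[0.43, -0.903, 0.009], [-0.903, -0.43, -0.004], [0.008, -0.006, -1.0]]
wrist_force: [0.3, -0.5, -3.6]
finger_gap: 0.0393
t 5.575 pos [ 0.4836 -0.1765  0.3022] yaw -64.53 todo cm [ 0.01 -0.03 -2.22] rot [0.25 0.51 0.13] gap 0.0393038274729285 F [ 0.3 -0.5 -3.6] q [-28.8  -5.3  98.7   0.   86.   35.7]
```

View pics/c6.png

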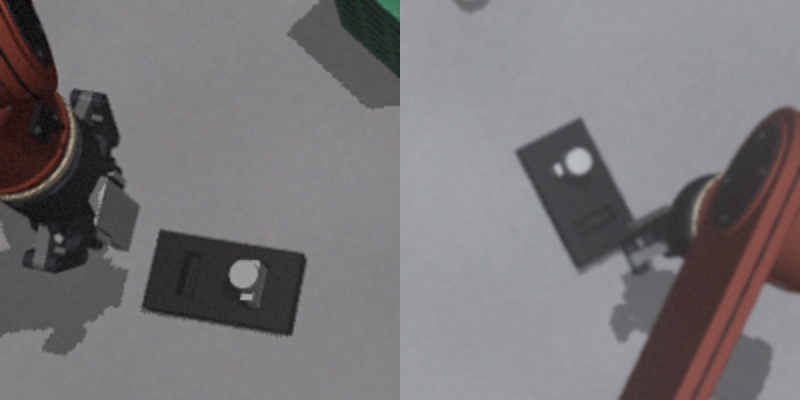

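The slot at crop (187,272) is empty and the strip hangs in the jaws. The roller part is undisturbed. Next, carry it over to the bin.

```bash
python3 -m crank '[0.2,2,0,0.2,0.5,-1.6, 0.4,3.4,0,0,0,-2.8, 0.4,3.4,0,0,0,-2.8, 0.4,3.4,0,0,0,-2.8, 0.4,3.4,0,0,0,-2.8, 0.4,3.4,0,0,0,-2.8, 0.4,3.4,0,0,0,-2.8, 0.4,3.4,0,0,0,-2.8, 0.4,3.4,0,0,0,-2.8, 0.4,3.4,0,0,0,-2.8, 0.3,2.6,0,0,0,-2.8, 0.1,1.5,0,0,0,-2, 0,0,0,0,0,0, 0,0,0,0,0,0]' 0 60 
python3 -c "
from h import *
rel(.5241,.2189,.28,-98.1)"
```

```text
t: 7.42
eef_pos: [0.5168, 0.2021, 0.2816]
tcp_rot: [[-0.126, -0.992, -0.029], [-0.992, 0.126, 0.008], [-0.004, 0.03, -1.0]]
wrist_force: [-0.4, 0.5, -3.7]
finger_gap: 0.0392
t 7.425 pos [0.5168 0.2021 0.2816] yaw -97.24 todo cm [ 0.73  1.68 -0.16] rot [-0.46 -1.66 -0.86] gap 0.03915154045181162 F [-0.4  0.5 -3.7] q [ 12.7   2.5  93.3   0.8  85.8 109.9]
```

```bash
python3 -m crank '[0.7,1.7,0,-0.5,-1.7,-0.9, 0,0,0,0,0,0, 0,0,0,0,0,0]' 0 60 
python3 -c "
from h import *
rel(.5241,.2189,.27,-98.1)
save('scene','s3.png');save('top','t3.png')
S=cv2.imread('pics/s3.png');T=cv2.imread('pics/t3.png')
a=cv2.resize(S[80:260,210:390],(400,400));b=cv2.resize(T[200:350,190:340],(400,400))
cv2.imwrite('pics/c7.png',np.hstack([a,b]))"
```

```text
t: 7.8
eef_pos: [0.5238, 0.2164, 0.2807]
tcp_rot: [[-0.143, -0.99, -0.001], [-0.99, 0.143, -0.003], [0.003, 0.0, -1.0]]
wrist_force: [0.2, 0.4, -3.3]
finger_gap: 0.0395
t 7.8 pos [0.5238 0.2164 0.2807] yaw -98.23 todo cm [ 0.03  0.25 -1.07] rot [ 0.15 -0.05  0.13] gap 0.03945029792634312 F [ 0.2  0.4 -3.3] q [ 1.450e+01  3.100e+00  9.270e+01 -1.000e-01  8.430e+01  1.128e+02]
```

View pics/c7.png

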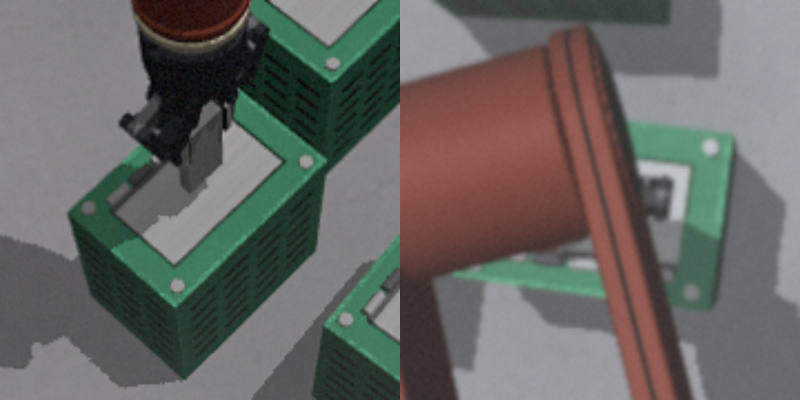

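The left half (scene) shows the strip upright over the flap's middle, lower end near crop (193,190), with its width along the hinge. Descending.

```bash
python3 -m crank '[0,0.25,-1,0.15,0,0.1, 0,0,-1,0,0,0, 0,0,-1,0,0,0, 0,0,-1,0,0,0, 0,0,-1,0,0,0, 0,0,-1,0,0,0, 0,0,-1,0,0,0, 0,0,-1,0,0,0, 0,0,-1,0,0,0, 0,0,0,0,0,0]' 0 80 
python3 -c "
from h import *
rel(.5241,.2189,.13,-98.1)"
```

```text
t: 9.15
eef_pos: [0.5276, 0.219, 0.1895]
tcp_rot: [[-0.142, -0.99, 0.01], [-0.99, 0.142, 0.003], [-0.004, -0.01, -1.0]]
wrist_force: [3.1, -0.0, 0.3]
finger_gap: 0.0389
t 9.15 pos [0.5276 0.219  0.1895] yaw -98.19 todo cm [-0.35 -0.01 -5.95] rot [-0.16  0.57  0.09] gap 0.03889122493010969 F [ 3.1 -0.   0.3] q [ 14.6   6.7  98.7   0.   73.9 112.8]
```

```bash
python3 -m crank '[-0.2,0,-1,0,0.5,0, -0.1,0,-1,0,0,0, 0,0,-1,0,0,0, 0,0,-1,0,0,0, 0,0,-1,0,0,0, 0,0,-0.8,0,0,0, 0,0,0,0,0,0]' 0 80 
python3 -c "
from h import *
rel(.5241,.2189,.13,-98.1)
save('scene','s4.png')
S=cv2.imread('pics/s4.png')
cv2.imwrite('pics/c8.png',cv2.resize(S[80:260,210:390],(540,540)))"
```

```text
t: 10.02
eef_pos: [0.5246, 0.2184, 0.1265]
tcp_rot: [[-0.143, -0.99, 0.001], [-0.99, 0.143, 0.002], [-0.002, -0.001, -1.0]]
wrist_force: [5.1, -0.7, -2.1]
finger_gap: 0.0387
t 10.025 pos [0.5246 0.2184 0.1265] yaw -98.2 todo cm [-0.05  0.05  0.35] rot [-0.11  0.05  0.1 ] gap 0.03870772954321218 F [ 5.1 -0.7 -2.1] q [1.460e+01 1.050e+01 1.017e+02 1.000e-01 6.770e+01 1.128e+02]
```

View pics/c8.png

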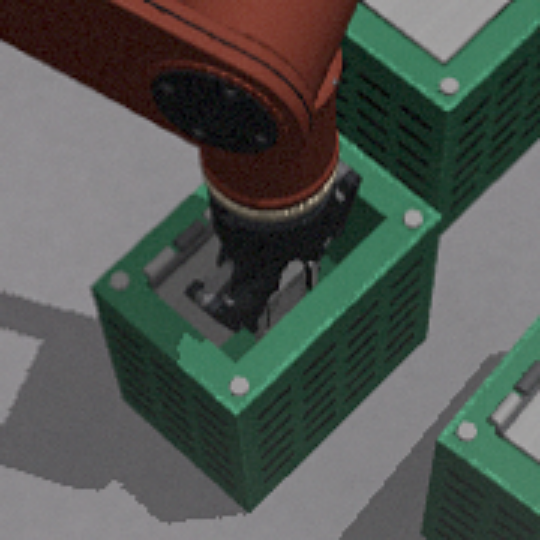

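The flap is pushed down and the fingers are inside the mouth, around crop (240,290). Release and hold.

```bash
python3 -m crank '[0,0,0,0,0,0, 0,0,0,0,0,0, 0,0,0,0,0,0, 0,0,0,0,0,0, 0,0,0,0,0,0, 0,0,0,0,0,0, 0,0,0,0,0,0, 0,0,0,0,0,0]' 0.75 
python3 -c "
from h import *
rel(.5241,.2189,.13,-98.1)
save('scene','s5.png')
S=cv2.imread('pics/s5.png')
cv2.imwrite('pics/c9.png',cv2.resize(S[80:260,210:390],(540,540)))"
```

```text
t: 11.08
eef_pos: [0.5353, 0.2182, 0.136]
tcp_rot: [[-0.14, -0.99, 0.026], [-0.99, 0.14, 0.003], [-0.006, -0.025, -1.0]]
wrist_force: [4.4, -1.4, 2.5]
finger_gap: 0.0642
t 11.075 pos [0.5353 0.2182 0.136 ] yaw -98.04 todo cm [-1.12  0.07 -0.6 ] rot [-0.15  1.48 -0.05] gap 0.06415917684946196 F [ 4.4 -1.4  2.5] q [ 14.5  10.1 101.   -0.2  67.4 112.6]
```

View pics/c9.png

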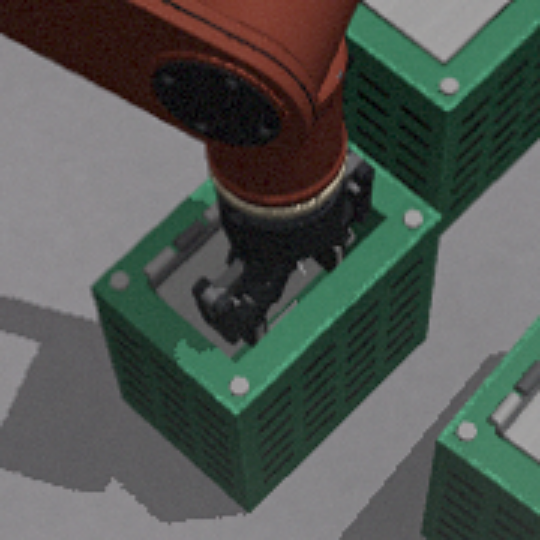

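```bash
python3 -m crank '[-1,0,0,0,1.4,0, -0.2,0,0.5,0,0.2,0, -0.1,0,1,0,0.2,0, -0.1,0,1.5,0,0.2,0, -0.1,0,2,0,0,0, 0,0,2,0,0,0, 0,0,2,0,0,0, 0,0,2,0,0,0, 0,0,2,0,0,0, 0,0,3,0,0,0, 0,0,3,0,0,0, 0,0,3,0,0,0, 0,0,0,0,0,0]' 0.75 
python3 -c "
from h import *
rel(.4,.1,.36,-98.1)
save('scene','s6.png')
S=cv2.imread('pics/s6.png')
cv2.imwrite('pics/c10.png',cv2.resize(S[80:260,210:390],(540,540)))"
```

```text
t: 12.75
eef_pos: [0.5147, 0.2201, 0.3675]
tcp_rot: [[-0.136, -0.99, -0.018], [-0.991, 0.136, 0.005], [-0.002, 0.019, -1.0]]
wrist_force: [-0.1, -0.3, -0.1]
finger_gap: 0.0643
t 12.75 pos [0.5147 0.2201 0.3675] yaw -97.84 todo cm [-11.47 -12.01  -0.75] rot [-0.29 -1.06 -0.26] gap 0.06434120209590084 F [-0.1 -0.3 -0.1] q [ 14.8   1.3  85.4   0.5  94.2 112.6]
```

View pics/c10.png

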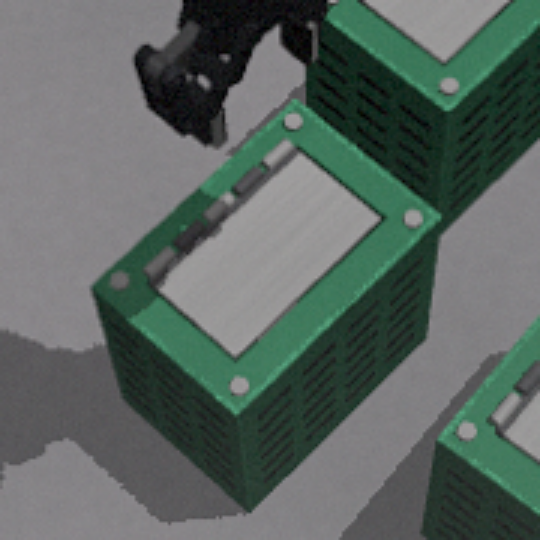

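The flap is flush shut and the jaws are empty, with wrist force back to zero. Checking the rack and the whole table before handing in.

```bash
python3 -m crank '[0,0,0,0,0,0, 0,0,0,0,0,0, 0,0,0,0,0,0, 0,0,0,0,0,0]'; python3 -c "
from h import *
save('scene','s7.png')
a=cv2.imread('pics/s0.png')[312:368,185:240].astype(int);b=cv2.imread('pics/s7.png')[312:368,185:240].astype(int);print('rack diff near roller',abs(a-b).mean())"
```

```text
t: 13.3
eef_pos: [0.5118, 0.2196, 0.3606]
tcp_rot: [[-0.136, -0.99, -0.03], [-0.991, 0.136, 0.002], [0.002, 0.03, -1.0]]
wrist_force: [0.2, -0.3, 0.2]
finger_gap: 0.0638
rack diff near roller 3.3507575757575756
```

View pics/s7.png

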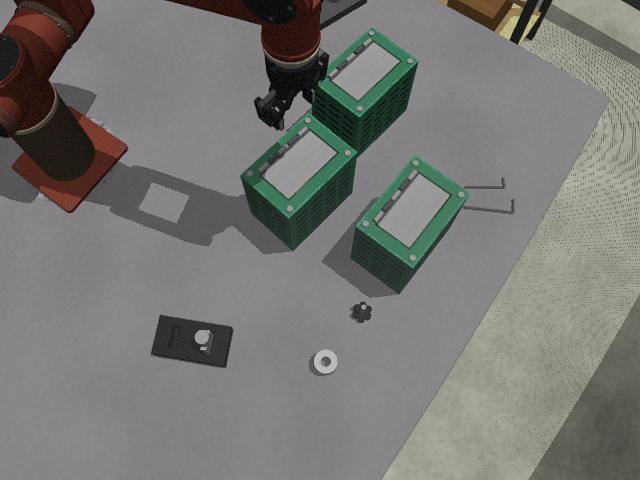

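The roller part still stands at (203,338), and the strip's slot at (174,335) is empty. The flap at (298,165) is shut, and nothing else on the table has moved.

```bash
python3 -c "
from rig import manip
print(manip.finish_job(), manip.get_state()['t'])"
```

```text
the job is handed in; nothing more can be done
the job is handed in; nothing more can be done
```

The strip was taken out of the black rack, pushed through the flap of the green bin nearest the robot, and let go inside. I handed the job in at about 13 s.

I gripped the strip across its 40 mm width near the top. At release its lower end was about 118 mm below the bin's top, worked out from the tool height, and the flap was open in the picture.

**Last checks:**
- **Flap:** it looks flush shut in the final picture.
- **Gripper:** the jaws are empty, stopped clear above the bin, and wrist force is about zero.
- **Roller part:** it still stands in its slot at its starting pixel position.
- **Rest of the scene:** the strip's slot is empty and nothing else moved.

**Not confirmed or off target:**
- **Strip position:** the cameras can't see into the closed bin. That the strip lies at the bottom is inferred from the shut flap and empty jaws.
- **Drift at release:** the flap's spring pushed the tool about 11 mm towards +x while the fingers opened. I brought it back before lifting out.

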